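# Scoop into the leaning crock, lid snapped on

## Task

Put the scoop away inside the open crock that leans forward in the bench-end bin, let go of it, and then snap the crock's lid on: press it fully home, square on the rim, until both sprung catches have closed over its edge. Leave the pot, the strainer and the herb pot standing where they are, and take your hand away.

Things in the scene. Friction and masses are not known exactly. Their poses are not given: they have to be found in the camera images.
- crock: Round white ceramic crock, open at the top, leaning and fixed in a wooden tilt-out bin (neither gives). Origin: centre of its underside; z runs along its axis, out of the mouth. The axis leans 0.56 rad (32 degrees) from vertical towards its own -x, roughly towards the robot. Height 115 mm, outer radius 63, wall 8 mm (mouth radius 55), inner floor 8 mm above the origin.
- crock_rim (a point): Centre of the crock's mouth, level with its rim, axes as the crock's; about 0.15 m above the bench. A steel catch stands at the rim on the +y and on the -y side. The bin stands between two upright fixed wooden cheeks, 120 mm high, 178 mm apart, 16 mm thick, a back board behind.
- catch_left (a joint): Sprung, polished steel catch, crock's +y side, 24 mm wide. Value in m: 0 closed, to 0.012 pushed out; 3 N at 0, 600 N/m more. Closed, the hook's tip is 58 mm from the axis, its underside 10 mm above the rim; a ramp above flares out at 30 degrees to the axis, up to 26 mm above the rim. Pressing the lid down the axis (about 10 N) pushes both catches out; they spring in over its edge.
- catch_right (a joint): The same catch on the crock's -y side, opposite; 0 closed, grows as it is pushed outwards. Back of each catch: 73 mm from the axis.
- lid_grip (a point): Stone-grey lid, loose, 0.3 kg, flat on the bench, handle up: disc of radius 62 mm, 8 thick; below it a plug of radius 52, 14 deep, tapered to 45 at its foot; on top a bar handle 60 long (lid's x), 14 wide (y), 36 high. Point: in the handle, 22 above the disc's top, 44 above the plug's foot; z up. Seated, it is on the crock's axis 145 mm from the crock's origin, turned any way.
- scoop_grip (a point): Small red plastic scoop, loose, 35 g, standing on its cup: cup of radius 19 mm, 30 high; level handle 12 wide, 12 high, its top flush with the cup's, running along the scoop's -x to 65 mm from the cup's axis (84 long in all). This point: middle of the handle's section, 38 mm from the cup's axis, 24 mm above the cup's underside; +x points to the cup, z up.
- scoop_mid (a point): The middle of the same scoop: 23 mm from the cup's axis on the handle's side (15 mm from scoop_grip towards the cup), 15 mm above the cup's underside.
- pot_mid (a point): Small aluminium pot, open, radius 44 mm, height 70 mm, with a small lug each side reaching 55 mm; loose bystander. Point on its axis, 35 mm up.
- strainer_mid (a point): Round steel strainer basket, radius 48 mm at the top, height 57 mm, with one wire loop reaching 63 mm along its x; loose bystander. Point on its axis, 28 mm up.
- herb_mid (a point): Terracotta herb pot, radius 41 mm, 75 mm high, leaves up to 145 mm; loose bystander, between the robot and the bin. Point on its axis, 38 mm up.
Things that resemble listed ones, but are neither listed nor needed, are in the scene too. Leave any red or yellow look-alike of the part that bears lid_grip alone.

How it is judged:
By the outcome, as a careful person would: the job done as asked, in the order asked, and still so for the second after the job is handed in, with the robot touching nothing.
It also fails if it takes over 67 s, if anything falls off the work surface, if the arm or the gripper's body presses on something with over 40 N, if the wrist force passes 120 N, or if a joint passes its speed limit or range.

## Robot

A 7-joint arm with a two-finger parallel gripper is mounted at the origin on the work surface. World frame = base frame: x ahead of the robot, y to its left, z up, the work surface at z = 0. Lengths are in m, angles in rad, forces in N, time in s.
With the tool pointing down it reaches from about 0.425 to 0.875 m from the base axis. Payload 8.4 kg.
Tool frame: the origin (TCP) lies midway between the tips of the shut fingers; the grasp point (between the pads) lies 19 mm behind it (hold_point_z is the distance from the TCP to the grasp point, in m); z points along the fingers, y is the line along which they close (so a half turn about z gives the same grasp; the last joint's range is limited). The gripper opens to 85 mm and grips with 20 to 120 N. Pads are 22 mm wide; open, the fingers measure 114 mm over their backs; the gripper's body (76 mm by 85 mm) begins 54 mm behind the grasp point. The pads swing forward as they close: fully open they stand 13 mm farther back than shut.
Start: joints at [-1.347, 0.333, 0.04, 1.465, -0.013, 1.343, -0.059], TCP at [0.206, 0.616, 0.231] pointing down, gripper open.
Joint ranges: [-2.58, 2.58], [-0.38, 2.09], [-1.3, 1.39], [0.25, 2.4], [-1.5, 4.64], [0.08, 2.09], [-2.65, 2.65]. Speed limits (rad/s): [2.22, 2.22, 2.79, 2.79, 3.14, 3.14, 3.14].

## Interface

Orientations are given as a rotation vector (axis times angle).
In Python, from rig import * gives the robot as it stands.
- The arm moves only by the shell command python3 -m pendant 'ROWS' [FORCE]. ROWS is a JSON object of lists of equal length, an entry for each row: "rot": the turn, a rotation vector about the tool's x, y, z in degrees, a list of three; "delta_pos": the shift along the tool's x, y, z in m, a list of three; "jaw": the finger opening in m, from 0 to 0.0854. In form: {"rot": [[ax, ay, az], ...], "delta_pos": [[dx, dy, dz], ...], "jaw": [jaw, ...]}. A call has 1 to 10 rows; each row is the pose to reach, as a shift and turn from the pose commanded when the call began, along the tool's axes at that moment; what a row does not reach only later rows make up. A row lasts 1/10 s, in which the tool goes at most 50 mm and 8.59 degrees, less where a joint would pass 70% of its speed; a pose out of reach is approached as far as the arm can. A call with a gripper value outside its range is refused whole. The fingers move at their own pace and stop on an object; FORCE is the grip in N (left out, the last holds). Time passes only in rows, so rows that repeat a pose let the fingers close. It gives the time, the measured TCP pose, the force, the opening and the grip force at its end, in the units of the state.
- read_state(): the state, without advancing time (a new reading comes with each control period).
- camera(name): name is "scene" or "top" or "wrist"; returns a dict with "frame" (420x560x3 uint8, red, green, blue), "mtx" (3x3 intrinsics, pixels), "R" (3x3) and "t" (3): a world point X has camera coordinates R X + t. Camera axes: x right, y down, z forward; pixel columns grow to the right and rows downward; lengths in m; the calibration is good to about 2 mm. A picture is of the moment at which its call begins. There is no depth.
- finish_job(): hands the job in; it is judged then, once.
Trained networks look in a picture, given as the dict that the camera call returned (one of the last four; its "shot" number tells which), for a name from the list of things; names that differ only in an ending like _2 or _b are one class to them, and where a whole thing is asked for, a point or a joint stands for the part that bears it (a point fixed in the world has none). Each returns a list of dicts, best first, with "conf" (0 to 1); they miss things now and then, are a little off and sometimes report something else, mostly with a low value. They report only what shows in the picture. A call takes as long as a camera call. They do not tell look-alikes from the thing itself.
- silhouettes(picture, label): "pixels" (420x560 bool, what is visible of it) and "box" ([left, top, right, bottom] in pixels, round what is visible of it).
- spot_point(picture, label): "pixel" ([column, row] in pixels: a listed point, or the origin of a listed thing).
The state is a dict: "clock": time; "qpos": joint angles; "joint_vel": joint speeds; "tau": joint torques, N m; "ee_pos": TCP position; "ee_rot": TCP orientation; "force": force on the tool from outside, world axes, zero at the start; "ft_torque": the same for the moment, N m; "opening": finger opening in m; "finger_force": force on a finger pad.
Only numpy, scipy, OpenCV 4.12 (cv2) and the standard library are available. Lean on these libraries where they do the work, as an engineer would, in place of code of your own. Each camera call takes 0.05 s, during which the arm holds its last target. There are 200 camera calls.

## Working session

There is one attempt and no reset: what is moved stays moved. The work goes in short steps, Python scripts to look and compute and a shell command to move; the robot and the scene stay as the last step left them, time stands still between calls to the robot, and variables do not carry over. Pictures are saved under pics/ and viewed, at most 10 in all, crops included, and the job is handed in when it is done.

```bash
ls; mkdir -p pics; cat > h.py <<'E'
from rig import *
import numpy as np, cv2
from scipy.spatial.transform import Rotation as Ro
def save(p,n): cv2.imwrite('pics/'+n+'.png',p['frame'][:,:,::-1])
def ray(p,px):
    d=np.linalg.inv(p['mtx'])@np.array([px[0],px[1],1.]); R=np.array(p['R']);t=np.array(p['t'])
    return -R.T@t, R.T@d
def atz(p,px,z):
    o,d=ray(p,px); return o+d*(z-o[2])/d[2]
def proj(p,X):
    c=np.array(p['R'])@np.array(X)+np.array(p['t']); u=np.array(p['mtx'])@c; return u[:2]/u[2]
def tri(l):
    A=np.zeros((3,3));b=np.zeros(3)
    for p,px in l:
        o,d=ray(p,px); d=d/np.linalg.norm(d); M=np.eye(3)-np.outer(d,d); A+=M;b+=M@o
    X=np.linalg.solve(A,b); return X,[np.round(proj(p,X)-px,1) for p,px in l]
E
python3 - <<'E'
from h import *
s=camera("scene");t=camera("top");save(s,'s0');save(t,'t0')
for n in ["crock","crock_rim","catch_left","catch_right","lid_grip","scoop_grip","scoop_mid","pot_mid","strainer_mid","herb_mid"]:
    for nm,p in(("s",s),("t",t)):
        print(n,nm,[(np.round(r['pixel']).tolist(),round(r['conf'],2)) for r in spot_point(p,n)[:4]])
for nm,p in(("s",s),("t",t)): print(nm,-np.array(p['R']).T@p['t'],np.round(np.array(p['R'])[2],2))
print(read_state())
cv2.imwrite('pics/st0.png',cv2.resize(np.hstack([s['frame'],t['frame']])[:,:,::-1],(800,300)))
E
```

```text
pics
crock s [([262.0, 294.0], 0.56)]
crock t [([301.0, 152.0], 0.79)]
crock_rim s [([254.0, 256.0], 0.72)]
crock_rim t [([308.0, 160.0], 0.8)]Traceback (most recent call last):
  File "<stdin>", line 5, in <module>
ValueError: it knows: crock, crock_rim, herb_mid, lid_grip, pot_mid, scoop_grip, scoop_mid, strainer_mid
```

```bash

python3 - <<'E'
from h import *
s=camera("scene");t=camera("top");save(s,'s0');save(t,'t0')
for n in ["crock","crock_rim","lid_grip","scoop_grip","scoop_mid","pot_mid","strainer_mid","herb_mid"]:
    for nm,p in(("s",s),("t",t)):
        print(n,nm,[(np.round(r['pixel']).tolist(),round(r['conf'],2)) for r in spot_point(p,n)[:4]])
for nm,p in(("s",s),("t",t)): print(nm,-np.array(p['R']).T@p['t'],np.round(np.array(p['R']),2).tolist())
print(read_state())
E
```

```text
crock s [([264.0, 294.0], 0.77)]
crock t [([302.0, 155.0], 0.65), ([289.0, 246.0], 0.4)]
crock_rim s [([255.0, 258.0], 0.86)]
crock_rim t [([308.0, 160.0], 0.67)]
lid_grip s [([394.0, 146.0], 0.94), ([436.0, 220.0], 0.79), ([348.0, 198.0], 0.58)]
lid_grip t [([147.0, 295.0], 0.91), ([141.0, 208.0], 0.91), ([214.0, 239.0], 0.62)]
scoop_grip s [([175.0, 287.0], 0.65)]
scoop_grip t [([374.0, 174.0], 0.57)]
scoop_mid s [([173.0, 288.0], 0.77)]
scoop_mid t [([375.0, 171.0], 0.64)]
pot_mid s [([153.0, 243.0], 0.77)]
pot_mid t [([396.0, 210.0], 0.61)]
strainer_mid s [([374.0, 250.0], 0.86)]
strainer_mid t [([208.0, 183.0], 0.59)]
herb_mid s [([273.0, 194.0], 0.71)]
herb_mid t [([288.0, 245.0], 0.57), ([302.0, 152.0], 0.4)]
s [ 1.01094819 -0.08139713  0.99965569] [[0.24, 0.97, 0.0], [0.82, -0.21, -0.53], [-0.52, 0.13, -0.85]]
t [0.24770399 0.09434152 1.21329619] [[-0.14, -0.99, -0.0], [-0.96, 0.14, -0.23], [0.23, -0.03, -0.97]]
{'clock': 1.2, 'qpos': array([-1.34722375,  0.33317262,  0.03993184,  1.46538269, -0.01338642,
        1.34329782, -0.05847748]), 'joint_vel': array([ 0.00092008, -0.00133976, -0.00153512, -0.001228  , -0.00144321,
        0.00255263, -0.00041567]), 'tau': array([-1.67142284e-04, -6.58311081e+01,  1.36275072e+00, -4.05838180e+01,
        1.64899416e-02,  2.56165891e-03, -8.12225551e-06]), 'ee_pos': array([0.20620707, 0.61640591, 0.23133453]), 'ee_rot': array([5.04863562e-01, 3.10074521e+00, 6.44041933e-06]), 'force': array([ 0.26455586,  1.31696204, -0.34229497]), 'ft_torque': array([-0.00308262,  0.00717106, -0.04195511]), 'finger_force': 0.0, 'opening': 0.08527670775979534}
```

View pics/s0.png

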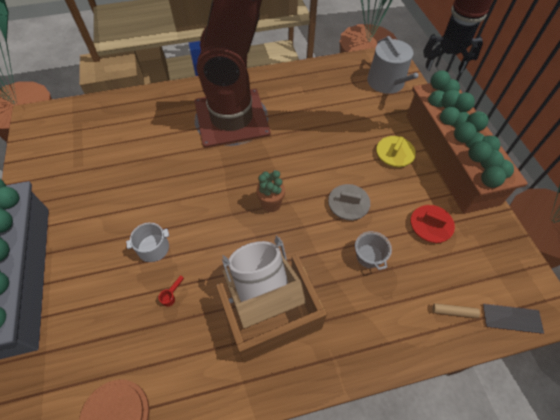

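View pics/t0.png

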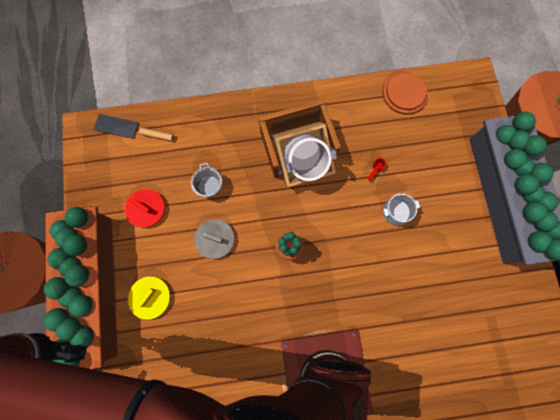

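The scene view shows the grey lid at (349,201), the red scoop with its cup at (167,298) and handle up-right to (182,279), and the crock mouth near (254,262). In the top view the lid is at (214,239), the scoop's cup at (381,163) and its handle end at (370,179).

```bash

python3 - <<'E'
from h import *
s=camera("scene");t=camera("top")
def near(p,n,px):
    return min(spot_point(p,n),key=lambda r:np.hypot(*(np.array(r['pixel'])-px)))['pixel']
P={"crock":((264,294),(302,154)),"crock_rim":((255,258),(308,160)),"lid_grip":((348,198),(214,239)),"scoop_grip":((175,287),(374,174)),"scoop_mid":((173,288),(375,171)),"pot_mid":((153,243),(396,210)),"strainer_mid":((374,250),(208,183)),"herb_mid":((273,194),(288,245))}
for n,(a,b) in P.items():
    pa,pb=near(s,n,a),near(t,n,b)
    X,e=tri([(s,pa),(t,pb)]); print(n,X.round(4),e)
# scoop axis from mask
for p,nm in((s,'s'),(t,'t')):
    m=max(silhouettes(p,"scoop_grip"),key=lambda r:r['conf'])['pixels']
    ys,xs=np.nonzero(m); W=np.array([atz(p,(x,y),.02)[:2] for x,y in zip(xs,ys)])
    c=W.mean(0);u=np.linalg.svd(W-c,full_matrices=0)[2][0]; q=(W-c)@u
    print(nm,c.round(4),np.degrees(np.arctan2(u[1],u[0])).round(1),q.min(),q.max(),len(W))
    # grey lid handle via mask
    ms=silhouettes(p,"lid_grip"); tgt=P["lid_grip"][0 if nm=='s' else 1]
    m=[r for r in ms if r['box'][0]<tgt[0]<r['box'][2] and r['box'][1]<tgt[1]<r['box'][3]]
    if m:
        b=m[0]['box']; print('lidbox',b, atz(p,((b[0]+b[2])/2,(b[1]+b[3])/2),.018).round(4))
cs=cv2.resize(s['frame'][180:320,140:400],None,fx=3,fy=3,interpolation=2)[:,:,::-1]
cv2.imwrite('pics/c1.png',cs)
E
```

```text
crock [ 0.6752 -0.0336  0.0486] [array([ 1.8, -0. ]), array([1.4, 0.1])]
crock_rim [ 0.6077 -0.0399  0.1446] [array([ 1., -0.]), array([0.9, 0. ])]
lid_grip [0.4329 0.2677 0.0335] [array([ 0.1, -0. ]), array([0.1, 0. ])]
scoop_grip [ 0.5854 -0.251   0.0214] [array([ 1.5, -0. ]), array([ 1.2, -0.1])]
scoop_mid [ 0.5854 -0.2593  0.0182] [array([ 2.3, -0. ]), array([ 1.8, -0.1])]
pot_mid [ 0.438  -0.3023  0.0069] [array([-0.5, -0. ]), array([-0.5,  0. ])]
strainer_mid [0.6186 0.2803 0.0337] [array([-0.9,  0. ]), array([-0.7, -0.2])]
herb_mid [0.3728 0.0524 0.045 ] [array([-0.9,  0. ]), array([-0.9, -0.1])]
s [ 0.5987 -0.271 ] -38.8 -0.052643602844780917 0.03232596351002859 317
t [ 0.5977 -0.2701] 134.2 -0.03201383421833807 0.05048784330519313 161
lidbox [196.4, 220.0, 236.9, 259.8] [0.4355 0.2694 0.018 ]
```

View pics/c1.png

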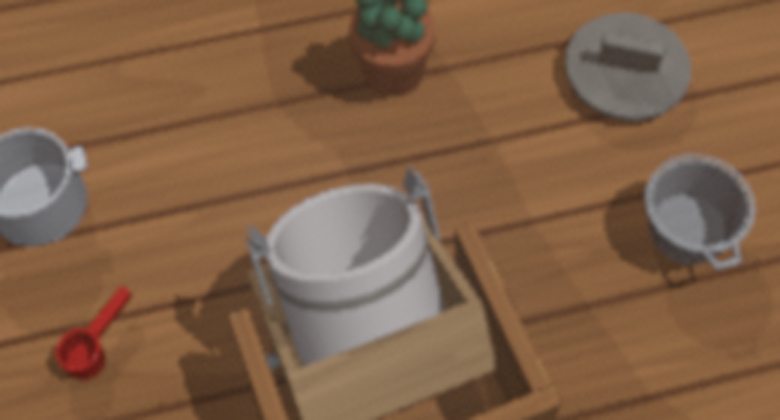

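The crop shows the catches standing at about (280,242) and (226,260) in scene pixels. The lid handle lies roughly along the image's horizontal, and the scoop's handle points up-right from the cup.

```bash
cat >> h.py <<'E'
def rel(p,R):
    s=read_state(); R0=Ro.from_rotvec(s['ee_rot']).as_matrix()
    d=R0.T@(np.array(p)-s['ee_pos']); r=Ro.from_matrix(R0.T@R).as_rotvec(degrees=True)
    print('delta',d.round(4),'rot',r.round(2),'t',s['clock'],'now',s['ee_pos'].round(4),'op',round(s['opening'],4))
def frame(z,x):  # tool axes from z dir and approx x dir
    z=np.array(z,float);z/=np.linalg.norm(z);x=np.array(x,float);x-=z*(x@z);x/=np.linalg.norm(x)
    return np.column_stack([x,np.cross(z,x),z])
def yawR(deg): a=np.radians(deg); return frame([0,0,-1],[np.cos(a),np.sin(a),0])
E
python3 - <<'E'
from h import *
rel([.58,-.2545,.18],yawR(138))
s=camera("scene")
A=atz(s,(280,241.7),.168);B=atz(s,(226,260),.168);print(A,B,np.degrees(np.arctan2(*(A-B)[[1,0]]))-90,(A+B)/2)
E
```

```text
delta [-0.6308 -0.7073  0.0514] rot [-0.   0.  23.5] t 2.3 now [0.2062 0.6164 0.2313] op 0.0856
[0.59766438 0.02421117 0.168     ] [ 0.61320014 -0.10799373  0.168     ] 6.702245292360402 [ 0.60543226 -0.04189128  0.168     ]
```

```bash
python3 -m pendant '{"rot":[[0,0,23.5],[0,0,23.5],[0,0,23.5],[0,0,23.5],[0,0,23.5],[0,0,23.5],[0,0,23.5],[0,0,23.5],[0,0,23.5],[0,0,23.5]],"delta_pos":[[-0.63,-0.707,0.0],[-0.63,-0.707,0.0],[-0.63,-0.707,0.0],[-0.63,-0.707,0.0],[-0.63,-0.707,0.0],[-0.63,-0.707,0.0],[-0.63,-0.707,0.0],[-0.63,-0.707,0.0],[-0.63,-0.707,0.0],[-0.63,-0.707,0.0]],"jaw":[0.0854,0.0854,0.0854,0.0854,0.0854,0.0854,0.0854,0.0854,0.0854,0.0854]}'
python3 -c "
from h import *
rel([.58,-.2545,.18],yawR(138))"
```

```text
clock: 3.35
ee_pos: [0.4037, 0.1549, 0.2317]
ee_rot: [1.126, 2.933, 0.002]
force: [1.3, 0.7, 0.8]
opening: 0.0855
finger_force: 0.0
delta [-0.4049 -0.1864  0.0513] rot [ 0.07 -0.01  0.01] t 3.35 now [0.4037 0.1549 0.2317] op 0.0855
```

```bash
python3 -m pendant '{"rot":[[0,0,0],[0,0,0],[0,0,0],[0,0,0],[0,0,0],[0,0,0],[0,0,0],[0,0,0],[0,0,0],[0,0,0]],"delta_pos":[[-0.405,-0.186,0.0],[-0.405,-0.186,0.0],[-0.405,-0.186,0.0],[-0.405,-0.186,0.0],[-0.405,-0.186,0.0],[-0.405,-0.186,0.0],[-0.405,-0.186,0.02],[-0.405,-0.186,0.051],[-0.405,-0.186,0.051],[-0.405,-0.186,0.051]],"jaw":[0.06,0.06,0.06,0.06,0.06,0.06,0.06,0.06,0.06,0.06]}'
cat > scoop.py <<'E'
from h import *
w=camera("wrist");save(w,'w%d'%w['shot']);print(w['shot'])
s=camera("scene")
for n in("scoop_grip","scoop_mid"):
    r=spot_point(w,n); q=spot_point(s,n)
    for a in r[:2]: print(n,a['pixel'],a['conf'],atz(w,a['pixel'],.024 if 'grip' in n else .015).round(4))
ms=silhouettes(w,"scoop_grip")
if ms:
    ys,xs=np.nonzero(ms[0]['pixels']);W=np.array([atz(w,(x,y),.022)[:2] for x,y in zip(xs,ys)][::3])
    (c,sz,a)=cv2.minAreaRect(W.astype(np.float32)*1000);print('rect',c,sz,a,ms[0]['box'])
    cc=W.mean(0);u=np.linalg.svd(W-cc,full_matrices=0)[2][0];q=(W-cc)@u
    if u[0]<0:u=-u;q=-q
    print('yaw',np.degrees(np.arctan2(u[1],u[0])),'grip from cup end',cc+u*(q.max()-.057),'from tail',cc+u*(q.min()+.027),q.max()-q.min())
rel([.58,-.2545,.18],yawR(138))
E
python3 scoop.py
```

```text
clock: 4.35
ee_pos: [0.5781, -0.2581, 0.1766]
ee_rot: [-1.133, -2.926, 0.008]
force: [-0.2, -0.6, 1.3]
opening: 0.0599
finger_force: 0.0
8
scoop_grip [293.1, 191.5] 0.72 [ 0.5821 -0.249   0.024 ]
scoop_mid [290.4, 208.2] 0.66 [ 0.5951 -0.264   0.015 ]
rect (590.9510498046875, -266.6827697753906) (37.46611785888672, 86.05176544189453) 56.70668029785156 [273.2, 164.5, 306.0, 248.1]
yaw -45.8843956480585 grip from cup end [ 0.5838361  -0.25291764] from tail [ 0.58199773 -0.25102162] 0.08664092585517255
delta [-0.0023 -0.0033  0.0015] rot [0.13 0.05 0.15] t 4.7 now [ 0.5805 -0.2505  0.1815] op 0.0601
```

```bash
python3 -c "
from h import *
rel([.5825,-.2515,.007],yawR(134))"
```

```text
delta [-0.002   0.0003  0.1745] rot [0.13 0.04 4.15] t 4.7 now [ 0.5805 -0.2505  0.1815] op 0.0601
```

View pics/w8.png

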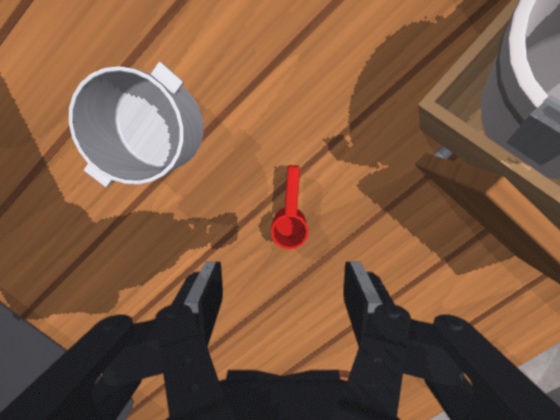

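The wrist view shows the scoop's cup at (290,230) and its handle end at (293,166), almost square between the fingers. I'll descend and grip.

```bash
python3 -m pendant '{"rot":[[0,0,4],[0,0,4],[0,0,4],[0,0,4],[0,0,4],[0,0,4],[0,0,4],[0,0,4],[0,0,4],[0,0,4]],"delta_pos":[[-0.002,0,0.04],[-0.002,0,0.08],[-0.002,0,0.12],[-0.002,0,0.15],[-0.002,0,0.174],[-0.002,0,0.174],[-0.002,0,0.174],[-0.002,0,0.174],[-0.002,0,0.174],[-0.002,0,0.174]],"jaw":[0.06,0.06,0.06,0.06,0.06,0.06,0.0,0.0,0.0,0.0]}' 40
python3 -m pendant '{"rot":[[0,0,0],[0,0,0],[0,0,0],[0,0,0],[0,0,0],[0,0,0],[0,0,0],[0,0,0],[0,0,0],[0,0,0]],"delta_pos":[[0,0,0],[0,0,0],[0,0,0],[0,0,-0.05],[0,0,-0.1],[0,0,-0.15],[0,0,-0.2],[0,0,-0.25],[0,0,-0.28],[0,0,-0.28]],"jaw":[0.0,0.0,0.0,0.0,0.0,0.0,0.0,0.0,0.0,0.0]}'
```

```text
clock: 5.7
ee_pos: [0.5822, -0.2539, 0.0079]
ee_rot: [1.226, 2.89, 0.001]
force: [-1.8, 1.9, 8.7]
opening: 0.0109
finger_force: 42.7
clock: 6.7
ee_pos: [0.5826, -0.2552, 0.2918]
ee_rot: [1.225, 2.884, 0.002]
force: [-0.3, 0.6, -0.7]
opening: 0.0111
finger_force: 41.6
```

```bash
cat >> h.py <<'E'
RIM=np.array([.612,-.041,.146]); YAW=6.5
def axis(yaw=None):
    y=np.radians(YAW if yaw is None else yaw); return np.array([-np.sin(.56)*np.cos(y),-np.sin(.56)*np.sin(y),np.cos(.56)])
def ctool(h,off=0.,xy=154):  # TCP at height h above rim along axis, tool shifted off along tool x
    a=axis(); q=np.radians(xy); R=frame(-a,[np.cos(q),np.sin(q),0]); return RIM+a*h+off*R[:,0],R
E
python3 -c "
from h import *
rel(*ctool(.13,.015))
print(ctool(.13,.015))"
```

```text
delta [0.1893 0.1124 0.0413] rot [-22.47 -22.45 -15.14] t 6.7 now [ 0.5826 -0.2552  0.2918] op 0.0111
(array([ 0.5322768 , -0.04101024,  0.24977481]), array([[-0.74085885,  0.4154338 ,  0.52777166],
       [ 0.520461  ,  0.85176551,  0.06013198],
       [-0.42455684,  0.31923388, -0.84725511]]))
```

```bash
python3 -m pendant '{"rot":[[-22.5,-22.5,-15],[-22.5,-22.5,-15],[-22.5,-22.5,-15],[-22.5,-22.5,-15],[-22.5,-22.5,-15],[-22.5,-22.5,-15],[-22.5,-22.5,-15],[-22.5,-22.5,-15],[-22.5,-22.5,-15],[-22.5,-22.5,-15]],"delta_pos":[[0.1893,0.1124,0.02],[0.1893,0.1124,0.02],[0.1893,0.1124,0.02],[0.1893,0.1124,0.02],[0.1893,0.1124,0.02],[0.1893,0.1124,0.04],[0.1893,0.1124,0.041],[0.1893,0.1124,0.041],[0.1893,0.1124,0.041],[0.1893,0.1124,0.041]],"jaw":[0,0,0,0,0,0,0,0,0,0]}'
python3 - <<'E'
from h import *
w=camera("wrist");save(w,'w_crock')
for n in("crock","crock_rim"): print(n,[(r['pixel'],r['conf']) for r in spot_point(w,n)])
print(proj(w,RIM),proj(w,RIM+.052*0))
s=camera("scene");t=camera("top")
L=[]
for p in(w,s,t):
    r=spot_point(p,"crock_rim")
    if r: L.append((p,r[0]['pixel']))
print(tri(L))
# overlay model rim
im=w['frame'][:,:,::-1].copy();a=axis();yv=np.cross(a,[1,0,0]);yv=np.array([-np.sin(np.radians(YAW)),np.cos(np.radians(YAW)),0]);xv=np.cross(yv,a)
for r,h in((.055,0),(.063,0)):
    P=np.array([proj(w,RIM+a*h+r*(np.cos(q)*xv+np.sin(q)*yv)) for q in np.linspace(0,6.28,60)]);cv2.polylines(im,[P.astype(int)],True,(0,255,0),1)
for sgn in(1,-1):
    for wd in(-.012,.012):
        cv2.circle(im,tuple(proj(w,RIM+.010*a+sgn*.058*yv+wd*xv).astype(int)),3,(255,0,255),-1)
cv2.imwrite('pics/w_crock_o.png',im)
rel(*ctool(.13,.015))
E
```

```text
clock: 7.7
ee_pos: [0.5317, -0.0406, 0.2471]
ee_rot: [0.692, 2.519, 0.28]
force: [-0.5, 0.3, 0.2]
opening: 0.0112
finger_force: 41.6
crock [([282.9, 191.7], 0.96)]
crock_rim [([285.1, 223.7], 0.74)]
[283.34628648 219.39662381] [283.34628648 219.39662381]
(array([ 0.6120977 , -0.04042669,  0.14764294]), [array([-0.6, -3.3]), array([ 0.7, -0.9]), array([ 1. , -1.4])])
delta [-0.0038  0.0007 -0.0029] rot [-0.12 -0.35 -0.19] t 8.1 now [ 0.5307 -0.0394  0.2455] op 0.011
```

View pics/w_crock_o.png

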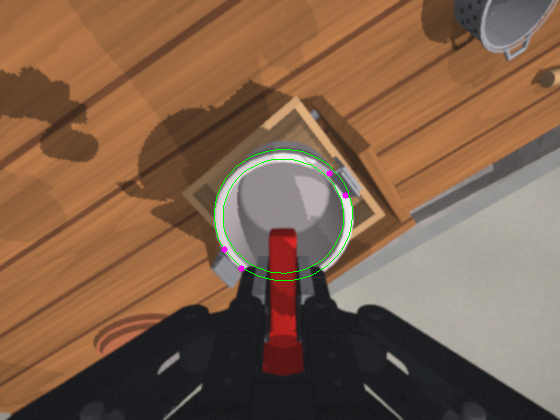

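The overlaid model rim matches the crock's rim, a circle centred near (284,217). The catches fall where the model puts them, and the scoop is held firmly at (283,300). I'll insert along the axis.

```bash
python3 -m pendant '{"rot":[[0,0,0],[0,0,0],[0,0,0],[0,0,0],[0,0,0],[0,0,0],[0,0,0],[0,0,0],[0,0,0],[0,0,0]],"delta_pos":[[-0.003,0,0.02],[-0.003,0,0.04],[-0.003,0,0.06],[-0.003,0,0.08],[-0.003,0,0.1],[-0.003,0,0.12],[-0.003,0,0.14],[-0.003,0,0.162],[-0.003,0,0.162],[-0.003,0,0.162]],"jaw":[0,0,0,0,0,0,0,0,0,0]}'
python3 -c "
from h import *
rel(*ctool(-.035,.015))"
```

```text
clock: 9.1
ee_pos: [0.617, -0.0315, 0.1084]
ee_rot: [0.69, 2.523, 0.276]
force: [-1.0, -0.1, -0.4]
opening: 0.011
finger_force: 41.6
delta [-0.0022  0.0018 -0.0001] rot [-0.25 -0.39 -0.14] t 9.1 now [ 0.617  -0.0315  0.1084] op 0.011
```

Free of contact. Release, then withdraw along the axis.

```bash
python3 -m pendant '{"rot":[[0,0,0],[0,0,0],[0,0,0],[0,0,0],[0,0,0],[0,0,0],[0,0,0],[0,0,0],[0,0,0],[0,0,0]],"delta_pos":[[0,0,0],[0,0,0],[0,0,0],[0,0,0],[0,0,0],[0,0,-0.03],[0,0,-0.07],[0,0,-0.12],[0,0,-0.17],[0,0,-0.2]],"jaw":[0.035,0.035,0.035,0.035,0.035,0.035,0.035,0.035,0.035,0.035]}'
python3 - <<'E'
from h import *
w=camera("wrist");save(w,'w_in')
for n in("scoop_grip","crock_rim"): print(n,[(r['pixel'],r['conf']) for r in spot_point(w,n)])
rel([.434,.268,.2],yawR(170))
p=camera("top")
E
```

```text
clock: 10.1
ee_pos: [0.5263, -0.0433, 0.2583]
ee_rot: [0.691, 2.522, 0.274]
force: [0.2, -0.4, 0.7]
opening: 0.0347
finger_force: 0.0
scoop_grip [([266.6, 176.0], 0.87)]
crock_rim [([283.9, 216.3], 0.66)]
delta [0.2594 0.2079 0.0188] rot [ 14.45  28.67 -20.49] t 10.25 now [ 0.5271 -0.0463  0.2585] op 0.0351
```

View pics/w_in.png

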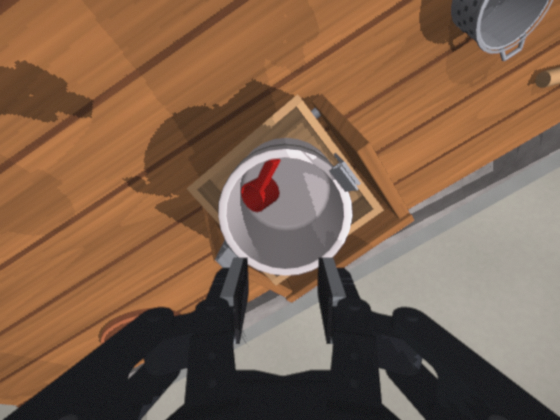

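The wrist view shows the scoop lying deep inside the crock at (263,185), and the gripper is empty. Next is the lid.

```bash
python3 - <<'E'
from h import *
s=camera("scene");A=atz(s,(341,196),.05);B=atz(s,(360,200),.05);y=np.degrees(np.arctan2(*(B-A)[[1,0]]));print(y,A,B)
t=camera("top");A=atz(t,(203,240),.05);B=atz(t,(223,237),.05);print(np.degrees(np.arctan2(*(B-A)[[1,0]])),A,B)
rel([.434,.268,.2],yawR(y%180))
E
```

```text
61.46625432331604 [0.43780579 0.2476548  0.05      ] [0.46435028 0.29647507 0.05      ]
-89.63486038101065 [0.43612561 0.30551099 0.05      ] [0.43651279 0.24475685 0.05      ]
delta [0.2561 0.2074 0.0186] rot [34.63  5.32 85.31] t 10.4 now [ 0.5266 -0.0437  0.2567] op 0.0349
```

```bash
python3 -c "
from h import *
rel([.42,.268,.2],yawR(85))"
```

```text
delta [0.2665 0.2015 0.0113] rot [31.35 11.72 62.5 ] t 10.4 now [ 0.5266 -0.0437  0.2567] op 0.0349
```

```bash
python3 -m pendant '{"rot":[[31.4,11.7,62.5],[31.4,11.7,62.5],[31.4,11.7,62.5],[31.4,11.7,62.5],[31.4,11.7,62.5],[31.4,11.7,62.5],[31.4,11.7,62.5],[31.4,11.7,62.5],[31.4,11.7,62.5],[31.4,11.7,62.5]],"delta_pos":[[0.2665,0.2015,0.0113],[0.2665,0.2015,0.0113],[0.2665,0.2015,0.0113],[0.2665,0.2015,0.0113],[0.2665,0.2015,0.0113],[0.2665,0.2015,0.0113],[0.2665,0.2015,0.0113],[0.2665,0.2015,0.0113],[0.2665,0.2015,0.0113],[0.2665,0.2015,0.0113]],"jaw":[0.06,0.06,0.06,0.06,0.06,0.06,0.06,0.06,0.06,0.06]}'
python3 - <<'E'
from h import *
rel([.42,.268,.2],yawR(85))
w=camera("wrist");save(w,'w_lid')
for r in spot_point(w,"lid_grip"): print(r['pixel'],r['conf'],atz(w,r['pixel'],.044).round(4))
for r in silhouettes(w,"lid_grip"): b=r['box'];print(b,r['conf'],atz(w,((b[0]+b[2])/2,(b[1]+b[3])/2),.02).round(4))
E
```

```text
clock: 11.4
ee_pos: [0.4207, 0.2681, 0.1996]
ee_rot: [2.318, 2.12, -0.004]
force: [0.9, -1.0, 0.2]
opening: 0.0602
finger_force: 0.0
delta [-0.0002 -0.0007 -0.0004] rot [-0.06  0.13 -0.11] t 11.4 now [0.4207 0.2681 0.1996] op 0.0602
[64.6, 1.0, 176.8, 31.5] 0.78 [0.29   0.4383 0.02  ]
[244.7, 114.6, 363.3, 235.8] 0.61 [0.4438 0.2792 0.02  ]
[407.6, 0.0, 453.5, 5.7] 0.58 [0.5661 0.4237 0.02  ]
```

View pics/w_lid.png

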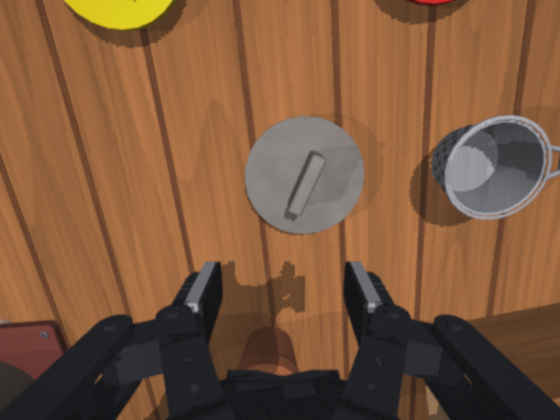

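The wrist view shows the grey lid centred at (304,175), with the handle's top running from (319,155) to (296,212), about 22° off my tool x.

```bash
python3 - <<'E'
from h import *
w=camera("wrist")
A=atz(w,(319,155),.058);B=atz(w,(296,212),.058);y=np.degrees(np.arctan2(*(A-B)[[1,0]]))
print(A,B,np.hypot(*(A-B)[:2]),y,(A+B)/2)
# refine by segmentation of bright handle top
g=cv2.cvtColor(w['frame'],cv2.COLOR_RGB2GRAY)
b=g[145:222,285:330]; print(np.percentile(b,[5,25,50,75,95]))
m=(b>np.percentile(b,50)+12).astype(np.uint8); n,l,st,ce=cv2.connectedComponentsWithStats(m)
k=1+np.argmax(st[1:,4]); ys,xs=np.nonzero(l==k); (c,sz,a)=cv2.minAreaRect(np.column_stack([xs+285,ys+145]).astype(np.float32)); print(c,sz,a)
c0=atz(w,c,.058);print(c0)
E
```

```text
[0.45614103 0.30435358 0.058     ] [0.43164277 0.25209503 0.058     ] 0.05771585358668981 64.88330964448954 [0.4438919 0.2782243 0.058    ]
[ 79. 119. 127. 135. 139.]
(315.8000183105469, 164.90000915527344) (9.391485214233398, 15.205260276794434) 26.56505012512207
[0.45280558 0.29563941 0.058     ]
```

```bash
python3 -c "
from h import *
rel([.4439,.2785,.027],yawR(64.5))"
```

```text
delta [0.0128 0.0228 0.1737] rot [ 0.13  0.08 20.69] t 11.6 now [0.4198 0.268  0.2007] op 0.0598
```

```bash
python3 -m pendant '{"rot":[[0,0,20.6],[0,0,20.6],[0,0,20.6],[0,0,20.6],[0,0,20.6],[0,0,20.6],[0,0,20.6],[0,0,20.6],[0,0,20.6],[0,0,20.6]],"delta_pos":[[0.0128,0.0228,0.02],[0.0128,0.0228,0.04],[0.0128,0.0228,0.07],[0.0128,0.0228,0.1],[0.0128,0.0228,0.13],[0.0128,0.0228,0.16],[0.0128,0.0228,0.1735],[0.0128,0.0228,0.1735],[0.0128,0.0228,0.1735],[0.0128,0.0228,0.1735]],"jaw":[0.06,0.06,0.06,0.06,0.06,0.06,0.06,0.06,0.06,0.0]}' 90
python3 -m pendant '{"rot":[[0,0,0],[0,0,0],[0,0,0],[0,0,0],[0,0,0],[0,0,0]],"delta_pos":[[0,0,0],[0,0,0],[0,0,0],[0,0,0],[0,0,0],[0,0,0]],"jaw":[0,0,0,0,0,0]}' 90
```

```text
clock: 12.6
ee_pos: [0.4452, 0.2791, 0.029]
ee_rot: [2.658, 1.673, 0.004]
force: [-0.1, 0.8, 0.5]
opening: 0.047
finger_force: 0.0
clock: 13.2
ee_pos: [0.445, 0.2788, 0.0283]
ee_rot: [2.658, 1.673, 0.003]
force: [-1.3, -0.8, 6.1]
opening: 0.0127
finger_force: 88.0
```

```bash
python3 -m pendant '{"rot":[[0,0,0],[0,0,0],[0,0,0],[0,0,0],[0,0,0],[0,0,0],[0,0,0],[0,0,0]],"delta_pos":[[0,0,-0.02],[0,0,-0.06],[0,0,-0.11],[0,0,-0.16],[0,0,-0.21],[0,0,-0.25],[0,0,-0.26],[0,0,-0.26]],"jaw":[0,0,0,0,0,0,0,0]}'
python3 - <<'E'
from h import *
w=camera("wrist");s=camera("scene");t=camera("top");save(w,'w_held')
st=read_state();R=Ro.from_rotvec(st['ee_rot']).as_matrix();p=st['ee_pos']
C=p-.007*R[:,2]  # dummy
cands=[]
for nm,q in(('w',w),('s',s),('t',t)):
    for r in silhouettes(q,"lid_grip")[:4]: print(nm,np.round(r['box'],1),round(r['conf'],2))
    # expected disc (centre on tool axis; disc mid ~ 26mm ahead of grasp pt => TCP+7mm)
    for c in [p+R[:,2]*.005]:
        P=np.array([proj(q,c+.062*(np.cos(a)*R[:,0]+np.sin(a)*R[:,1])) for a in np.linspace(0,6.28,90)]);print(nm,'exp',P.min(0).round(1),P.max(0).round(1))
    for r in spot_point(q,"lid_grip")[:4]: print(nm,np.round(r['pixel']),'exp grip',proj(q,p-.019*R[:,2]).round(1))
rel(*ctool(.13,0,40))
E
```

```text
clock: 14.0
ee_pos: [0.4447, 0.279, 0.2887]
ee_rot: [2.658, 1.673, 0.004]
force: [0.5, 0.4, -3.5]
opening: 0.0125
finger_force: 87.8
w [ 41.2  11.8 147.  123.6] 0.92
w [264.7   0.  342.6  21.6] 0.91
w [166.9 150.7 400.2 366.4] 0.71
w exp [165.3 150.2] [397.2 359.8]
w [282. 293.] exp grip [281.3 291.1]
w [82. 68.] exp grip [281.3 291.1]
s [336.7 123.4 392.  162.4] 0.95
s [381.3 136.6 415.8 168.9] 0.81
s [412.6 209.  453.2 241.7] 0.65
s [256.2 169.9 280.8 211.9] 0.38
s exp [340.6 123.6] [392.2 162.6]
s [396. 146.] exp grip [368.3 135.6]
s [365. 137.] exp grip [368.3 135.6]
s [436. 219.] exp grip [368.3 135.6]
t [129.4 276.  172.8 321.5] 0.96
t [191.1 164.5 220.3 197.5] 0.54
t exp [170.1 198.3] [220.7 248.2]
t [147. 298.] exp grip [193.2 221.1]
delta [-0.252   0.2312  0.0308] rot [-23.92  21.7   19.37] t 14.45 now [0.444  0.2785 0.2865] op 0.0123
```

View pics/w_held.png

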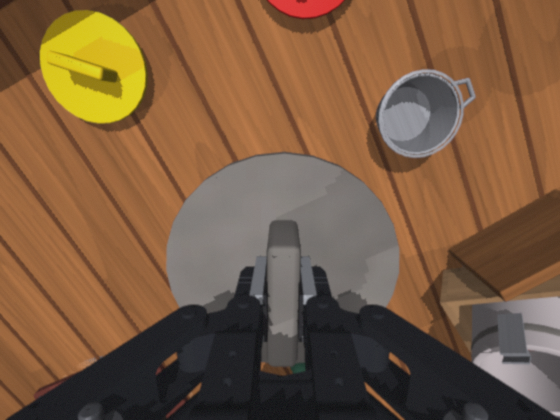

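The lid hangs centred and square in the gripper: the disc spans columns 167–400, and I predicted 165–397. I'll move over the crock and tilt.

```bash
python3 -m pendant '{"rot":[[-24,21.7,19.4],[-24,21.7,19.4],[-24,21.7,19.4],[-24,21.7,19.4],[-24,21.7,19.4],[-24,21.7,19.4],[-24,21.7,19.4],[-24,21.7,19.4],[-24,21.7,19.4],[-24,21.7,19.4]],"delta_pos":[[-0.036,0.033,0.0],[-0.072,0.066,0.0],[-0.108,0.099,0.0],[-0.144,0.132,0.0],[-0.18,0.165,0.0],[-0.216,0.198,0.01],[-0.252,0.231,0.02],[-0.252,0.231,0.03],[-0.252,0.231,0.03],[-0.252,0.231,0.03]],"jaw":[0,0,0,0,0,0,0,0,0,0]}'
python3 - <<'E'
from h import *
w=camera("wrist");s=camera("scene");t=camera("top")
rel(*ctool(.13,0,40))
st=read_state();R=Ro.from_rotvec(st['ee_rot']).as_matrix();p=st['ee_pos']
a=axis();yv=np.array([-np.sin(np.radians(YAW)),np.cos(np.radians(YAW)),0]);xv=np.cross(yv,a)
ims=[]
for q in(s,t):
    im=q['frame'][:,:,::-1].copy(); im=cv2.resize(im,None,fx=4,fy=4,interpolation=2)
    def C(c,u,v,r,col): cv2.polylines(im,[np.array([proj(q,c+r*(np.cos(k)*u+np.sin(k)*v))*4 for k in np.linspace(0,6.28,90)]).astype(int)],True,col,1)
    C(RIM,xv,yv,.063,(0,255,0));C(p+R[:,2]*.0063,R[:,0],R[:,1],.062,(255,0,255))
    for sg in(1,-1):
        for h,r in((.026,.0665),(.01,.073)):
            cv2.circle(im,tuple((proj(q,RIM+a*h+sg*r*yv)*4).astype(int)),3,(255,255,0),-1)
    c=(proj(q,RIM+a*.06)*4).astype(int); ims.append(im[max(c[1]-280,0):c[1]+280,c[0]-200:c[0]+200][:560])
hh=min(i.shape[0] for i in ims);cv2.imwrite('pics/over.png',np.hstack([i[:hh] for i in ims]))
E
```

```text
clock: 15.45
ee_pos: [0.5431, -0.0474, 0.2574]
ee_rot: [2.667, 1.092, 0.799]
force: [-0.2, 0.9, -2.6]
opening: 0.0128
finger_force: 88.0
delta [-0.0021  0.0003  0.0016] rot [ 0.1  -0.14  0.08] t 15.6 now [ 0.5436 -0.0472  0.2583] op 0.0124
```

View pics/over.png

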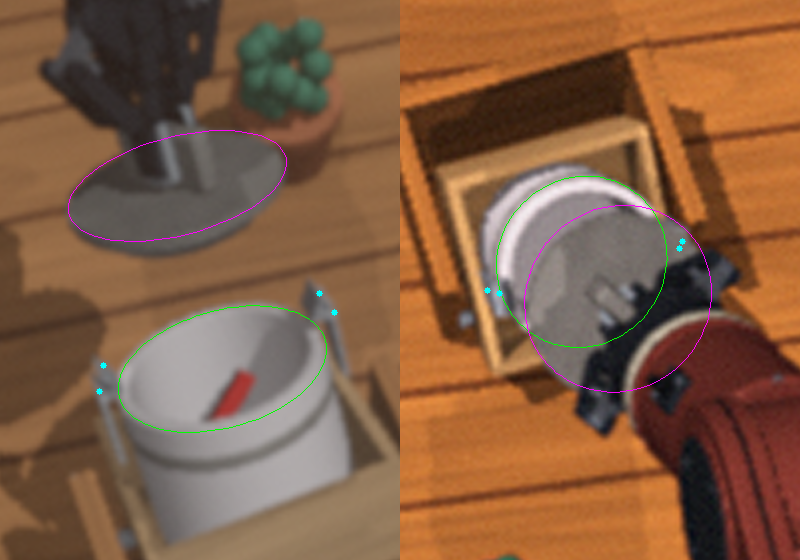

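In the scene half, the predicted rim (centre about (222,368) in the crop) and disc (centre about (178,186)) lie on the real outlines. In the top half they agree with the visible arcs. I'll descend to just inside the ramps.

```bash
python3 -m pendant '{"rot":[[0,0,0],[0,0,0],[0,0,0],[0,0,0],[0,0,0],[0,0,0],[0,0,0],[0,0,0],[0,0,0],[0,0,0]],"delta_pos":[[-0.002,0,0.02],[-0.002,0,0.04],[-0.002,0,0.055],[-0.002,0,0.065],[-0.002,0,0.075],[-0.002,0,0.085],[-0.002,0,0.092],[-0.002,0,0.097],[-0.002,0,0.097],[-0.002,0,0.097]],"jaw":[0,0,0,0,0,0,0,0,0,0]}'
python3 -c "
from h import *
rel(*ctool(.0143,0,40)); s=read_state();print(s['force'],s['ft_torque'], Ro.from_rotvec(s['ee_rot']).inv().apply(s['force']))"
```

```text
clock: 16.6
ee_pos: [0.5936, -0.0442, 0.1748]
ee_rot: [2.667, 1.09, 0.8]
force: [-0.6, -0.1, -2.5]
opening: 0.013
finger_force: 88.2
delta [ 0.001  -0.0006  0.02  ] rot [ 0.1  -0.07 -0.04] t 16.6 now [ 0.5936 -0.0442  0.1748] op 0.013
[-0.64804617 -0.14201309 -2.53022299] [-0.08888557  1.02091373  0.0010516 ] [-1.54452225 -1.12043943  1.78919716]
```

```bash
python3 -m pendant '{"rot":[[0,0,0],[0,0,0],[0,0,0],[0,0,0]],"delta_pos":[[0.0,0,0.003],[0.0,0,0.006],[0.0,0,0.009],[0,0,0.009]],"jaw":[0,0,0,0]}' 110
python3 -c "
from h import *
rel(*ctool(.0143,0,40)); s=read_state();print(s['ft_torque'], Ro.from_rotvec(s['ee_rot']).inv().apply(s['force']))"
```

```text
clock: 17.0
ee_pos: [0.5986, -0.0433, 0.1669]
ee_rot: [2.667, 1.09, 0.801]
force: [3.0, 0.7, -3.9]
opening: 0.0123
finger_force: 107.2
delta [ 0.0007 -0.0003  0.0106] rot [ 0.11 -0.09 -0.02] t 17.0 now [ 0.5986 -0.0433  0.1669] op 0.0123
[0.1173934  0.38961746 0.06575636] [0.61545415 0.01550974 4.93591765]
```

```bash
python3 -m pendant '{"rot":[[0,0,0],[0,0,0],[0,0,0],[0,0,0],[0,0,0]],"delta_pos":[[0.0,0,0.003],[0.0,0,0.006],[0.0,0,0.008],[0,0,0.0105],[0,0,0.0105]],"jaw":[0,0,0,0,0]}' 110
python3 -c "
from h import *
rel(*ctool(.0143,0,40)); s=read_state();print(s['ft_torque'], Ro.from_rotvec(s['ee_rot']).inv().apply(s['force']))"
```

```text
clock: 17.5
ee_pos: [0.6037, -0.0428, 0.1617]
ee_rot: [2.67, 1.088, 0.805]
force: [-53.5, 0.8, 55.1]
opening: 0.0122
finger_force: 119.9
delta [-0.0004 -0.0013  0.0035] rot [ 0.04 -0.26 -0.19] t 17.5 now [ 0.6037 -0.0428  0.1617] op 0.0122
[1.74162843 4.41294107 1.0158206 ] [ -7.85544603 -14.97506642 -74.94927489]
```

```bash
python3 - <<'E'
from h import *
s=camera("scene");t=camera("top")
c=(np.array(proj(s,RIM))).astype(int)
a=cv2.resize(s['frame'][c[1]-45:c[1]+45,c[0]-50:c[0]+50],None,fx=6,fy=6,interpolation=2)
cv2.imwrite('pics/seat.png',a[:,:,::-1])
E
```

```text
(no output)
```

View pics/seat.png

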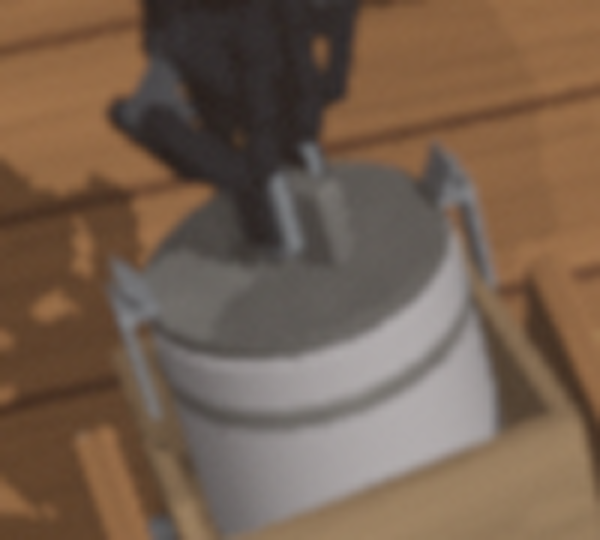

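The crop shows the lid flush on the rim all round, with both hooks over its edge at (155,310) and (470,190). I'll relax the press, release and look.

```bash
python3 -m pendant '{"rot":[[0,0,0],[0,0,0],[0,0,0],[0,0,0],[0,0,0],[0,0,0],[0,0,0]],"delta_pos":[[0,0,-0.001],[0.0,0,-0.002],[0.0,0,-0.003],[0,0,-0.003],[0,0,-0.003],[0,0,-0.003],[0,0,-0.003]],"jaw":[0,0,0,0.05,0.05,0.05,0.05]}' 40
python3 -m pendant '{"rot":[[0,0,0],[0,0,0],[0,0,0],[0,0,0],[0,0,0],[0,0,0],[0,0,0],[0,0,0],[0,0,0]],"delta_pos":[[0,0,0],[0,0,-0.01],[0,0,-0.03],[0,0,-0.06],[0,0,-0.09],[0,0,-0.12],[0,0,-0.15],[0,0,-0.15],[0,0,-0.15]],"jaw":[0.05,0.05,0.05,0.05,0.05,0.05,0.05,0.05,0.05]}'
python3 - <<'E'
from h import *
w=camera("wrist");s=camera("scene");t=camera("top")
L=[]
for q in(w,s,t):
    e=proj(q,RIM+.030*axis()); c=[r for r in spot_point(q,"lid_grip") if np.hypot(*(r['pixel']-e))<25]
    if c: L.append((q,c[0]['pixel'])); print(c[0]['pixel'],e.round(1))
if len(L)>1: print(tri(L),RIM+.03*axis())
c=(np.array(proj(s,RIM))).astype(int)
a=cv2.resize(s['frame'][c[1]-40:c[1]+35,c[0]-50:c[0]+50],(400,300),interpolation=2)
b=cv2.resize(w['frame'][60:360,80:480],(400,300))
cv2.imwrite('pics/fin.png',np.hstack([a,b])[:,:,::-1])
E
```

```text
clock: 18.3
ee_pos: [0.6022, -0.0433, 0.1603]
ee_rot: [2.667, 1.09, 0.8]
force: [-0.7, -0.1, 0.2]
opening: 0.05
finger_force: 0.0
clock: 19.2
ee_pos: [0.5229, -0.0525, 0.2888]
ee_rot: [2.666, 1.088, 0.803]
force: [-0.6, 1.0, -0.8]
opening: 0.0497
finger_force: 0.0
[247.2, 246.4] [252.1 246.7]
[313.2, 161.0] [311.5 161. ]
(array([ 0.59421764, -0.05059662,  0.17303141]), [array([ 1.4, -0. ]), array([1.2, 0. ])]) [ 0.59616685 -0.04280396  0.17141765]
```

View pics/fin.png

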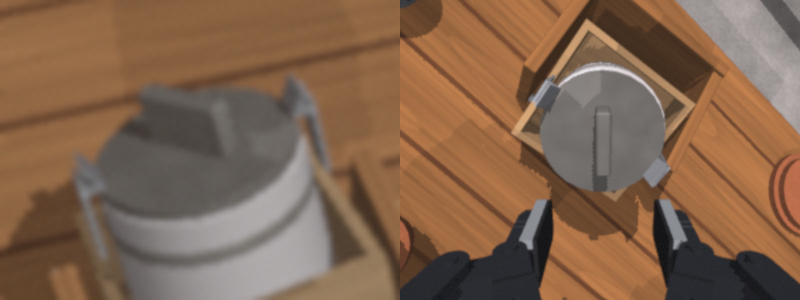

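The lid looks flat on the rim with both catches lapping its edge, in the scene half at (85,180) and (290,90) and in the wrist half at (550,100) and (655,170). I'll check its offset and height with numbers, using the outline.

```bash
python3 - <<'E'
from h import *
from scipy.optimize import least_squares
w=camera("wrist");s=camera("scene");t=camera("top")
a=axis();yv=np.array([-np.sin(np.radians(YAW)),np.cos(np.radians(YAW)),0]);xv=np.cross(yv,a)
K=np.linspace(0,2*np.pi,120)
def circ(q,c,r=.062): return np.array([proj(q,c+r*(np.cos(k)*xv+np.sin(k)*yv)) for k in K])
for nm,q in(('w',w),('s',s),('t',t)):
    e=proj(q,RIM+.01*a); m=[r for r in silhouettes(q,"lid_grip") if r['box'][0]<e[0]<r['box'][2] and r['box'][1]<e[1]<r['box'][3]]
    P=circ(q,RIM+.008*a);Rm=circ(q,RIM,.063)
    print(nm,'box',[np.round(r['box'],1).tolist() for r in m],'exp disc',P.min(0).round(1),P.max(0).round(1),'exp rim',Rm.min(0).round(1),Rm.max(0).round(1),'px/m',(np.ptp(P[:,0])/.124).round())
    for n in ("crock","scoop_grip"):print(n,[(np.round(r['box']),round(r['conf'],2)) for r in silhouettes(q,n)[:2]])
# handle-top / disc brightness profile along crock y through both catches in wrist view (h=10mm)
for sg in(1,-1):
    print(sg,[w['frame'][tuple(proj(w,RIM+.011*a+sg*r*yv)[::-1].round().astype(int))].tolist() for r in np.arange(.050,.082,.003)])
E
```

```text
w box [[220.5, 128.3, 347.3, 253.8], [213.1, 121.8, 348.9, 246.4]] exp disc [219.9 126.6] [345.6 248.7] exp rim [220.4 125. ] [345.1 246.4] px/m 1014.0
crock [(array([212., 121., 354., 246.]), 0.71)]
scoop_grip [(array([214., 120., 353., 248.]), 0.27)]
s box [[225.5, 241.8, 280.1, 273.2]] exp disc [228.5 239.8] [279.9 270.7] exp rim [228.9 242.2] [280.9 273.8] px/m 414.0
crock [(array([223., 238., 285., 305.]), 0.78)]
scoop_grip []
t box [[289.9, 139.1, 332.0, 180.9]] exp disc [288.6 137.8] [330.9 180.2] exp rim [287.9 137.1] [330.5 179.9] px/m 341.0
crock [(array([284., 134., 339., 169.]), 0.9)]
scoop_grip []
1 [[114, 110, 107], [116, 112, 108], [80, 78, 76], [82, 83, 85], [81, 81, 85], [86, 87, 90], [161, 161, 170], [171, 172, 179], [95, 66, 44], [62, 43, 30], [60, 42, 28]]
-1 [[113, 110, 106], [115, 110, 108], [114, 110, 108], [116, 112, 111], [134, 134, 140], [134, 135, 141], [135, 136, 142], [135, 135, 141], [137, 137, 144], [126, 127, 132], [104, 74, 54]]
```

```bash
python3 -c "
from h import *
print(read_state()['force']); print(finish_job())"
```

```text
[-0.32516541 -0.82646575 -0.01675098]
the job is handed in; nothing more can be done
None
```

I put the scoop in the crock and pressed the lid square onto the rim; the last pictures show both catches over its edge. The hand is clear and the job was handed in at about 20 s; I viewed 11 pictures, one over the limit of 10.

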